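Open the oil carton and stand up the bottle that fell over inside

ROBOT

A 6-joint arm with a two-finger parallel gripper is mounted at the origin on the work surface. World frame = base frame: x ahead of the robot, y to its left, z up, the work surface at z = 0. Lengths are in mm, angles in rad, forces in N, time in s.
With the tool pointing down it reaches from about 350 to 875 mm from the base axis. Payload 4.2 kg.
Tool frame: the origin (TCP) lies on the mounting face of the last link; the fingertips stand 173 mm ahead of it and the grasp point (between the pads) lies 155 mm ahead of it; z points along the fingers, y is the line along which they close (so a half turn about z gives the same grasp; the last joint's range is limited). The gripper opens to 85 mm and grips with 20 to 120 N. Pads are 22 mm wide; open, the fingers measure 114 mm over their backs; the gripper's body (76 mm by 85 mm) begins 54 mm behind the grasp point. The pads swing forward as they close: fully open they stand 13 mm farther back than shut.
Start: joints at [1.427, 0.385, 0.008, 0, -1.194, -0.259], TCP at [244.964, 574.972, 404.712] pointing down, gripper open.
Joint ranges: [-3.14, 3.14], [-1.21, 2.06], [-1.07, 1.41], [-3.16, 2.05], [-2.99, -0.16], [-3.1, 3.1]. Speed limits (rad/s): [2.79, 2.79, 3.14, 3.14, 3.14, 3.14].

INTERFACE

Orientations are given as a unit quaternion [x, y, z, w].
In Python, from bench import arm gives the robot as it stands. The module is installed in compiled form; this text tells all that it offers.
- The arm moves only by the tool move_arm, never from a script. Its arguments are lists of equal length, an entry for each row: "fingers": the finger opening in mm, from 0 to 85.4; "travel": the shift along the tool's x, y, z in mm, a list of three; "dr": the turn, a rotation vector about the tool's x, y, z in rad, a list of three. A call has 1 to 10 rows; each row is the pose to reach, as a shift and turn from the pose commanded when the call began, along the tool's axes at that moment; what a row does not reach only later rows make up. A row lasts 1/10 s, in which the tool goes at most 50 mm and 8.59 degrees, less where a joint would pass 70% of its speed; a pose out of reach is approached as far as the arm can. A call with a gripper value outside its range is refused whole. The fingers move at their own pace and stop on an object; the grip force is fixed at half the most. Time passes only in rows, so rows that repeat a pose let the fingers close. It gives the time, the measured TCP pose, the force, the opening and the grip force at its end, in the units of the state.
- arm.read_state(): the state, without advancing time (a new reading comes with each control period).
- arm.get_image(name): name is "side" or "top"; returns the picture (384x512x3 uint8, red, green, blue); there is no depth.
- arm.camera_model(name): a dict with "intrinsics" (3x3 intrinsics, pixels), "pose" (4x4, takes a point from camera to world coordinates). Camera axes: x right, y up, looking along -z (the intrinsics and any distortion apply to the point x, -y, -z); pixel columns grow to the right and rows downward; lengths in mm; the calibration is good to about 2 mm. A picture is of the moment at which its call begins. camera_model takes no time and is no camera call.
- arm.job_done(): hands the job in; it is judged then, once.
The state is a dict: "clock": time; "joints": joint angles; "joint_vel": joint speeds; "joint_efforts": joint torques, N m; "position": TCP position; "ee_rot": TCP orientation; "contact_force": force on the tool from outside, world axes, zero at the start; "wrist_torque": the same for the moment, N m; "gripper_width": finger opening in mm; "grasp_force": force on a finger pad.
Only numpy, scipy, OpenCV 4.12 (cv2) and the standard library are available. Lean on these libraries where they do the work, as an engineer would, in place of code of your own. Each camera call takes 0.05 s, during which the arm holds its last target. There are 200 camera calls.

TASK

Fold both flaps of the carton right back to the outside, until they lie about level with its rim or lower. Then stand the small oil bottle that has toppled inside back upright on the carton floor, and let go of it. Do not knock over or shove aside the other two oil bottles, the glue bottle or the tape roll.

Things in the scene. Friction and masses are not known exactly. Their poses are not given: they have to be found in the camera images.
- carton: open-topped brown cardboard carton standing fixed on the bench, outside 310 (its x) x 210 (its y) x 82 mm high, walls and floor 5 mm. Origin at the centre of its underside, z up. Two flaps are hinged along its long sides (at +y left, at -y right) and meet over the middle of the opening
- flap_left (a joint): left (+y) flap's hinge angle: 0 = closed flat over the opening, 1.57 = straight up, 3.14 = folded out level with the rim, up to 4.0 = hanging down outside. It starts ajar, a little above 0, and stiff friction keeps it where it is left
- flap_right (a joint): right (-y) flap's hinge angle: 0 = closed flat over the opening, 1.57 = straight up, 3.14 = folded out level with the rim, up to 4.0 = hanging down outside. It starts ajar, a little above 0, and stiff friction keeps it where it is left
- hinge_left (a point): middle of the left flap's hinge line, on the carton's +y long wall 83 mm above the bench; fixed. The line runs along the carton's x. The flap is a 4 mm board, 308 mm long, reaching 101 mm from the hinge, but only 71 mm in the middle, where its free edge has a 64 mm wide, 30 mm deep hand notch; the two flaps' notches together leave a hand hole over the middle of the carton
- hinge_right (a point): the same for the right flap, on the -y long wall; the right flap is the mirror image of the left one
- notch_left (a point): middle of the inner edge of the left flap's notch, 71 mm from the hinge, mid-thickness; moves with the flap
- notch_right (a point): the same on the right flap
- fallen_oiler: toppled oil bottle on its side on the carton floor near the middle, cap roughly towards the left wall, at first under the flaps: overall 73 mm tall: yellow round body 56 mm in diameter from 0 to 36 mm, cone shoulder to 43 mm, neck 17 mm in diameter, then a red ball cap 22 mm in diameter centred 62 mm above the base; 0.12 kg. Origin at the centre of its base, z along its axis towards the cap
- oiler_a: identical bottle standing on the carton floor near the -x end. Origin at the centre of its base, z up
- oiler_b: identical bottle standing on the carton floor near the +x end. Origin at the centre of its base, z up
- glue_bottle: white glue bottle with red cap, 56 mm in diameter, 170 mm tall, standing on the bench close to the +x end of the carton. Origin at the centre of its base, z up
- tape_roll: yellow roll of tape lying flat on the bench beside the right (-y) side of the carton, clear of the open flap, 100 mm outside diameter, 48 mm high. Origin at the centre of its underside, z up
Not all that is in view belongs to the job. What is shaped like the fallen_oiler but green or grey is not meant.

How it is judged:
By the outcome, as a careful person would: the job done as asked, in the order asked, and still so for the second after the job is handed in, with the robot touching nothing.
It also fails if it takes over 61 s, if anything falls off the work surface, if the arm or the gripper's body presses on something with over 40 N, if the wrist force passes 120 N, or if a joint passes its speed limit or range.

## Working session

There is one attempt and no reset: what is moved stays moved. The work goes in short steps, Python scripts to look and compute and a tool call to move; the robot and the scene stay as the last step left them, time stands still between calls to the robot, and variables do not carry over. Pictures are saved under pics/ and viewed, at most 10 in all, crops included, and the job is handed in when it is done.

Besides the shell and the picture viewer there is one more tool, called after ">>>" by a JSON object that holds its "method" and its "body", one argument or row to a line. move_arm: Moves the arm, as the interface text tells. Its arguments: {"type":"object","properties":{"fingers":{"type":"array","items":{"type":"number"}},"travel":{"type":"array","items":{"type":"array","items":{"type":"number"}}},"dr":{"type":"array","items":{"type":"array","items":{"type":"number"}}}},"required":["fingers","travel","dr"]}

```bash
mkdir -p pics
python3 - <<'E'
from bench import arm
import cv2,numpy as np
np.set_printoptions(precision=3,suppress=True)
print(arm.read_state())
for n in("top","side"):
    m=arm.camera_model(n);print(n,m)
    cv2.imwrite(f"pics/{n}0.png",cv2.resize(arm.get_image(n)[:,:,::-1],(800,600),interpolation=cv2.INTER_CUBIC))
E
```

```text
{'clock': 0.0, 'joints': array([ 1.427,  0.386,  0.007, -0.001, -1.194, -0.259]), 'joint_vel': array([-0.001, -0.001, -0.001, -0.001, -0.001, -0.   ]), 'joint_efforts': array([  0.001, -39.229,  18.84 ,   4.186,  -0.005,   0.   ]), 'position': array([244.883, 574.779, 403.611]), 'ee_rot': array([ 0.98 , -0.2  , -0.   ,  0.001]), 'contact_force': array([0.32 , 0.474, 0.539]), 'wrist_torque': array([ 0.028, -0.018, -0.046]), 'grasp_force': 0.0, 'gripper_width': 85.59858447764985}
top {'intrinsics': array([[371.224,   0.   , 255.982],
       [  0.   , 371.224, 186.994],
       [  0.   ,   0.   ,   1.   ]]), 'pose': array([[  0.058,   0.975,  -0.216, 414.659],
       [ -0.998,   0.055,  -0.018, -27.571],
       [ -0.006,   0.216,   0.976, 933.744],
       [  0.   ,   0.   ,   0.   ,   1.   ]])}
side {'intrinsics': array([[421.911,   0.   , 252.199],
       [  0.   , 421.911, 195.264],
       [  0.   ,   0.   ,   1.   ]]), 'pose': array([[   0.932,    0.233,   -0.278,  281.333],
       [  -0.363,    0.586,   -0.725, -787.734],
       [  -0.006,    0.776,    0.631,  752.482],
       [   0.   ,    0.   ,    0.   ,    1.   ]])}
```

View pics/top0.png

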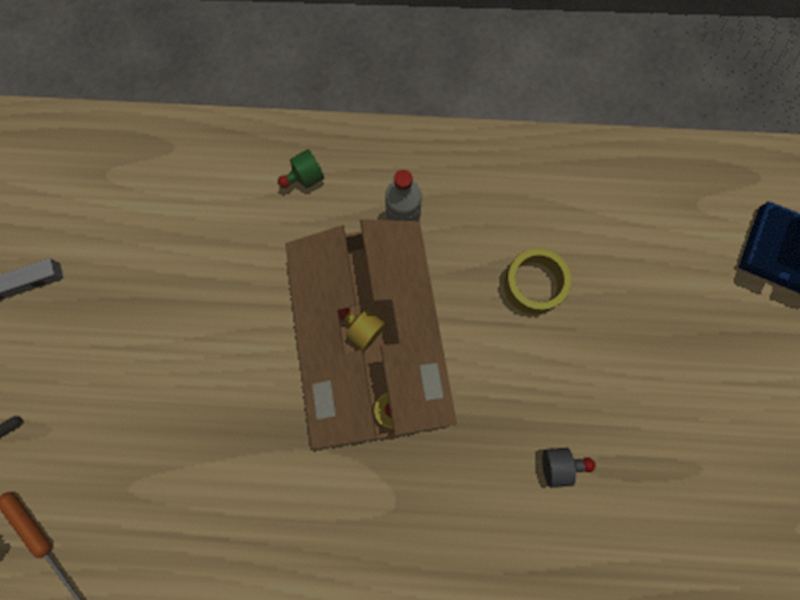

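View pics/side0.png

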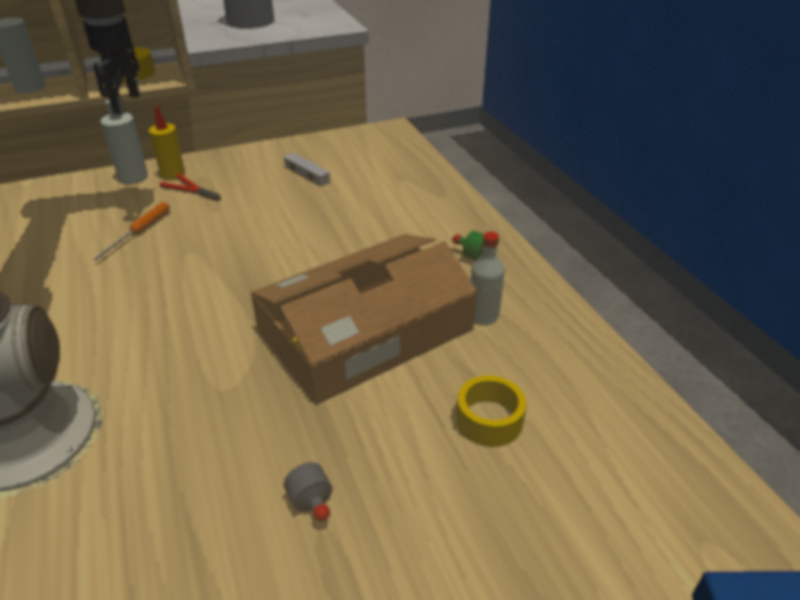

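Top view: carton with flaps ajar. Fallen yellow oiler in the hand hole at about (365,330), with its cap at (345,313). Green lookalike at (305,170), grey at (560,467); neither is meant. Glue bottle at (403,195), tape at (540,280), oiler_a at (385,410). Next I'll confirm in enlarged crops.

Run:
```python
from bench import arm
import cv2,numpy as np
def crop(n,u0,u1,v0,v1,s,f,step=10):
    im=arm.get_image(n)[v0:v1,u0:u1,::-1]
    im=cv2.convertScaleAbs(im,alpha=1.5)
    im=cv2.resize(im,None,fx=s,fy=s,interpolation=cv2.INTER_CUBIC)
    for u in range(u0//step*step+step,u1,step):
        cv2.line(im,((u-u0)*s,0),((u-u0)*s,5),(0,255,0),1);cv2.putText(im,str(u),((u-u0)*s-10,16),0,.35,(0,255,0),1)
    for v in range(v0//step*step+step,v1,step):
        cv2.line(im,(0,(v-v0)*s),(5,(v-v0)*s),(0,255,0),1);cv2.putText(im,str(v),(6,(v-v0)*s+4),0,.35,(0,255,0),1)
    cv2.imwrite(f,im)
crop("top",175,307,128,290,4,"pics/tc.png") if 0 else crop("top",175,300,133,290,4,"pics/tc.png") if 0 else crop("top",178,298,138,288,4,"pics/tc.png")
crop("side",158,328,145,257,4,"pics/sc.png")
```

```text
(no output)
```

View pics/tc.png

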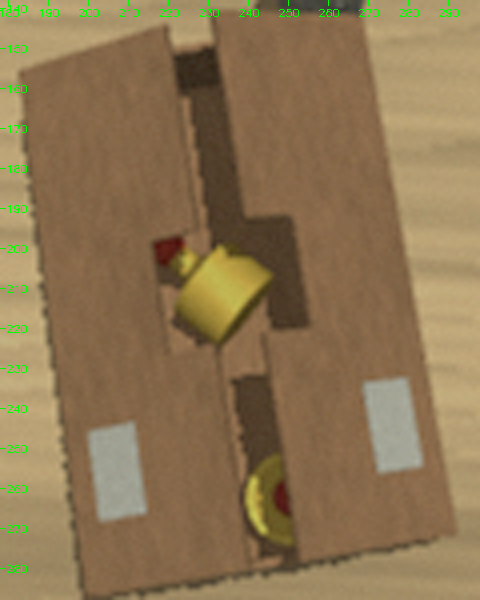

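View pics/sc.png

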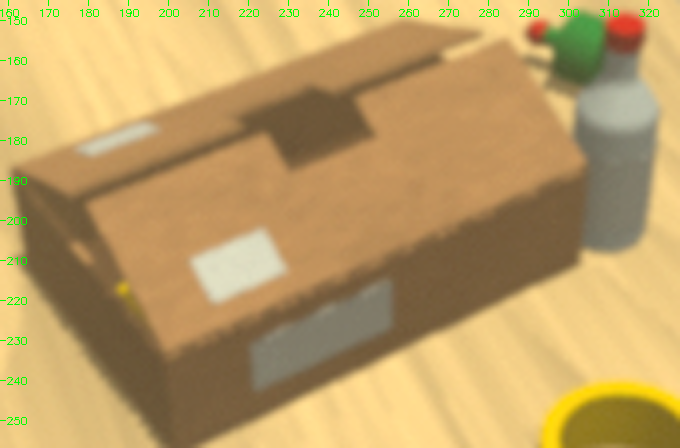

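```bash
cat > h.py <<'E'
from bench import arm
import cv2,numpy as np
from scipy.optimize import least_squares
from scipy.spatial.transform import Rotation as R
np.set_printoptions(precision=3,suppress=True)
CM={n:arm.camera_model(n) for n in("top","side")}
def proj(n,P):
    m=CM[n];T=np.linalg.inv(m["pose"]);p=np.atleast_2d(P)@T[:3,:3].T+T[:3,3]
    p=p*[1,-1,-1];q=p@m["intrinsics"].T;return q[:,:2]/q[:,2:]
def ray(n,uv,z):
    m=CM[n];d=np.linalg.solve(m["intrinsics"],[uv[0],uv[1],1])*[1,-1,-1];d=m["pose"][:3,:3]@d
    o=m["pose"][:3,3];return o+d*(z-o[2])/d[2]
def world(c,P):
    x,y,a=c;P=np.asarray(P,float);return np.stack([x+np.cos(a)*P[...,0]-np.sin(a)*P[...,1],y+np.sin(a)*P[...,0]+np.cos(a)*P[...,1],P[...,2]],-1)
def flap(s,th,x,r): # s=+1 left
    return [x,s*(102.5-r*np.cos(th)-2*np.sin(th)*-1*0),83+r*np.sin(th)]
E
cat > fit.py <<'E'
from h import *
X=154
D=[("top",1,X,0,183,156.2),("top",1,X,101,219.2,144.7),("top",1,-X,0,199.2,287.5),("top",1,-X,101,239.7,280),
("top",1,32,101,227.5,196),("top",1,32,71,216.7,198),("top",1,-32,71,220,226.2),("top",1,-32,101,232.5,224.2),
("top",-1,X,0,268.8,142),("top",-1,X,101,231,141.5),("top",-1,-X,0,292.2,271.2),("top",-1,-X,101,252.5,278.5),
("top",-1,32,101,238.7,192.2),("top",-1,32,71,250.5,191.7),("top",-1,-32,71,255.5,219.7),("top",-1,-32,101,244.2,221.2),
("side",-1,-X,0,199.2,233.7),("side",-1,-X,101,180,196.2),("side",-1,X,101,284.2,155),("side",-1,X,0,304.2,185),
("side",-1,-32,101,225,178),("side",-1,-32,71,230.5,187.5),("side",-1,32,71,251.7,178.2),("side",-1,32,101,246.7,169.2),
("side",1,-X,0,161,187),("side",1,-X,101,176,193.7),("side",1,X,0,260.5,150.5),("side",1,X,101,278.5,153.7)]
def f(p):
    o=[]
    for n,s,x,r,u,v in D:
        th=p[3] if s>0 else p[4]
        o+=list((proj(n,world(p[:3],flap(s,th,x,r)))-[u,v])[0])
    return np.array(o)
s=least_squares(f,[430,0,0.1,.3,.3],loss="soft_l1",x_scale=[10,10,.1,.1,.1])
print(s.x,np.sqrt(np.mean(f(s.x)**2)));print(f(s.x).reshape(-1,2).round(1).tolist())
c=s.x[:3]
# oiler: base edges & cap
a=s.x[2];Rz=np.array([[np.cos(a),np.sin(a)],[-np.sin(a),np.cos(a)]])
for nm,uv,z in[("cap",(220,201),33),("bodyc",(232,212),61-0),("shoulder corner L",(222,211),33),("shoulder R",(234,199),33),("base L",(232.5,223.5),33),("base R",(246,207),33)]:
    w=ray("top",uv,z);print(nm,w,Rz@(w[:2]-c[:2]))
for nm,uv,z in[("tape",(345,180),48),("glue cap",(258,115),165)]:
    w=ray("top",uv,z);print(nm,w,Rz@(w[:2]-c[:2]))
E
python3 fit.py
```

```text
[542.184  32.359   0.224   0.41    0.54 ] 0.6062845398471655
[[0.3, -0.6], [0.7, -0.8], [1.2, -0.7], [1.2, 0.3], [0.3, -0.7], [-0.5, 0.3], [0.3, 0.1], [-0.3, -0.6], [-1.1, 0.0], [-0.4, -1.1], [-0.8, -0.0], [0.3, -0.2], [0.3, 0.2], [0.2, 0.2], [-0.1, 0.2], [-0.6, -0.2], [-0.1, -0.3], [-0.7, -0.5], [0.5, -1.1], [0.1, 1.1], [-0.7, -0.1], [-0.4, 0.7], [0.2, 1.0], [-0.6, 0.0], [-0.0, 0.5], [-1.0, 0.2], [-1.5, -0.2], [0.2, -0.5]]
cap [573.291  75.777  33.   ] [39.967 35.432]
bodyc [543.539  42.017  61.   ] [3.465 9.116]
shoulder corner L [548.74   68.913  33.   ] [14.505 34.187]
shoulder R [580.261  41.65   33.   ] [39.19   0.609]
base L [519.574  41.002  33.   ] [-20.128  13.445]
base R [562.003  10.795  33.   ] [ 14.54  -25.425]
tape [ 640.233 -227.833   48.   ] [  37.863 -275.464]
glue cap [747.894  -8.211 165.   ] [191.578 -85.21 ]
```

```bash
cat >> h.py <<'E'
C=np.array([542.2,32.4,.224]);a=C[2]
B=np.array([[np.cos(a),np.sin(a),0],[np.sin(a),-np.cos(a),0],[0,0,-1.]])
def plan(W,L=173,yaw=0):
    """W rows: tip x,y,z (carton), tilt about tool x (+ = fingers to left). yaw: turn of tool about its z first"""
    s=arm.read_state();R0=R.from_quat(s["ee_rot"]);p0=s["position"]
    T=[];Dr=[]
    for w in W:
        Rt=R.from_matrix(B)*R.from_rotvec([0,0,yaw])*R.from_rotvec([w[3],0,0])
        p=world(C,w[:3])-Rt.apply([0,0,L])
        T.append(R0.inv().apply(p-p0).round().tolist());Dr.append((R0.inv()*Rt).as_rotvec().round(3).tolist())
    print(s["clock"],len(W),"travel",T,"\ndr",Dr)
def here(L=173):
    s=arm.read_state();Rq=R.from_quat(s["ee_rot"]);p=s["position"]+Rq.apply([0,0,L])
    d=p-[C[0],C[1],0];print("tip carton",np.cos(a)*d[0]+np.sin(a)*d[1],-np.sin(a)*d[0]+np.cos(a)*d[1],d[2],"F",s["contact_force"],s["clock"])
    print("zdir carton",B.T@Rq.as_matrix())
def flaprow(s,th,t,back,off):
    E=np.array([102.5-71*np.cos(th),83+71*np.sin(th)]);o=E+back*np.array([np.sin(t),-np.cos(t)])-off*np.array([np.cos(t),np.sin(t)])
    o=[102.5-o[0],o[1]] if 0 else o
    return [0,s*(o[0]*-1+0) if 0 else 0,0,0]
def fr(s,th,t,back,off):
    # outward coordinate u: hinge at u=102.5, notch edge at 102.5-71cos(th)
    u=102.5-71*np.cos(th)+back*np.sin(t)-off*np.cos(t);z=83+71*np.sin(th)-back*np.cos(t)-off*np.sin(t)
    return [0,s*u,z,s*t]
E
sed -i '/^def flaprow/,/return \[0,s\*(o/d' h.py
python3 -c "
from h import *
plan([fr(-1,.54,.4,-45,25)])
plan([fr(-1,.54,.4,33,22)])"
```

```text
0.2 1 travel [[447.0, 329.0, 94.0]] 
dr [[-0.385, 0.126, -0.618]]
0.2 1 travel [[467.0, 355.0, 165.0]] 
dr [[-0.385, 0.126, -0.618]]
```

>>> {"method": "move_arm", "body": {
  "fingers": [0,0,0,0,0,0,0,0,0,0],
  "travel": [
    [447,329,40],
    [447,329,40],
    [447,329,40],
    [447,329,40],
    [447,329,40],
    [447,329,40],
    [447,329,40],
    [447,329,40],
    [447,329,40],
    [447,329,40]
  ],
  "dr": [
    [-0.385,0.126,-0.618],
    [-0.385,0.126,-0.618],
    [-0.385,0.126,-0.618],
    [-0.385,0.126,-0.618],
    [-0.385,0.126,-0.618],
    [-0.385,0.126,-0.618],
    [-0.385,0.126,-0.618],
    [-0.385,0.126,-0.618],
    [-0.385,0.126,-0.618],
    [-0.385,0.126,-0.618]
  ]
}}

```text
clock: 1.2
position: [499.2, 143.7, 368.8]
ee_rot: [0.974, 0.11, 0.023, 0.197]
contact_force: [0.6, 0.8, -0.5]
gripper_width: 0.1
grasp_force: 0.0
```

```bash
python3 -c "
from h import *
here()
plan([fr(-1,.54,.4,-45,25)]*3)"
```

```text
tip carton -16.936676706856826 50.98469589699913 209.34467946581614 F [ 0.552  0.789 -0.497] 1.2
zdir carton [[ 1.    -0.     0.002]
 [-0.     0.922  0.388]
 [-0.002 -0.388  0.922]]
1.2 3 travel [[17.0, 25.0, 74.0], [17.0, 25.0, 74.0], [17.0, 25.0, 74.0]] 
dr [[-0.002, -0.002, -0.0], [-0.002, -0.002, -0.0], [-0.002, -0.002, -0.0]]
```

>>> {"method": "move_arm", "body": {
  "fingers": [0,0,0,0],
  "travel": [
    [17,25,60],
    [17,25,74],
    [17,25,74],
    [17,25,74]
  ],
  "dr": [
    [0,0,0],
    [0,0,0],
    [0,0,0],
    [0,0,0]
  ]
}}

```text
clock: 1.6
position: [527.0, 98.8, 310.3]
ee_rot: [0.974, 0.109, 0.022, 0.197]
contact_force: [-0.2, -0.4, 1.0]
gripper_width: 0.1
grasp_force: 0.0
```

```bash
python3 -c "
from h import *
here()
plan([fr(-1,.54,.4,0,25),fr(-1,.54,.4,33,22),fr(-1,.54,.4,33,22)])"
```

```text
tip carton -0.0073558269160832745 0.9231663615199223 150.94433477957543 F [-0.172 -0.383  1.016] 1.6
zdir carton [[ 1.    -0.001  0.   ]
 [ 0.     0.921  0.389]
 [-0.001 -0.389  0.921]]
1.6 3 travel [[0.0, 2.0, 46.0], [0.0, 5.0, 79.0], [0.0, 5.0, 79.0]] 
dr [[-0.001, -0.0, -0.001], [-0.001, -0.0, -0.001], [-0.001, -0.0, -0.001]]
```

>>> {"method": "move_arm", "body": {
  "fingers": [0,0,0,0],
  "travel": [
    [0,2,40],
    [0,5,79],
    [0,5,79],
    [0,5,79]
  ],
  "dr": [
    [0,0,0],
    [0,0,0],
    [0,0,0],
    [0,0,0]
  ]
}}

```text
clock: 2.0
position: [535.2, 65.7, 240.8]
ee_rot: [0.974, 0.11, 0.024, 0.197]
contact_force: [-0.3, -0.0, 1.0]
gripper_width: 0.1
grasp_force: 0.0
```

```bash
python3 -c "
from h import *
here()
plan([fr(-1,th,.4-.3*max(0,(th-.8))/.8,30,13) for th in np.linspace(.55,1.6,10)])"
```

```text
tip carton 1.2158596549337517 -33.16594482150228 81.35557219594219 F [-0.319 -0.035  0.974] 2.0
zdir carton [[ 1.     0.     0.004]
 [-0.002  0.922  0.388]
 [-0.003 -0.388  0.922]]
2.0 10 travel [[-1.0, 10.0, -2.0], [-1.0, 17.0, -7.0], [-1.0, 24.0, -10.0], [-1.0, 38.0, -13.0], [-1.0, 52.0, -15.0], [-1.0, 67.0, -16.0], [-1.0, 81.0, -16.0], [-1.0, 96.0, -14.0], [-1.0, 110.0, -11.0], [-1.0, 124.0, -7.0]] 
dr [[-0.001, -0.004, 0.0], [-0.001, -0.004, 0.0], [-0.001, -0.004, 0.0], [0.036, -0.004, 0.0], [0.08, -0.004, 0.0], [0.124, -0.004, 0.0], [0.168, -0.004, 0.001], [0.211, -0.004, 0.001], [0.255, -0.004, 0.001], [0.299, -0.004, 0.001]]
```

>>> {"method": "move_arm", "body": {
  "fingers": [0,0,0,0,0,0,0,0,0,0],
  "travel": [
    [0,10,-2],
    [0,17,-7],
    [0,24,-10],
    [0,38,-13],
    [0,52,-15],
    [0,67,-16],
    [0,81,-16],
    [0,96,-14],
    [0,110,-11],
    [0,124,-7]
  ],
  "dr": [
    [0,0,0],
    [0,0,0],
    [0,0,0],
    [0.036,0,0],
    [0.08,0,0],
    [0.124,0,0],
    [0.168,0,0],
    [0.211,0,0],
    [0.255,0,0],
    [0.3,0,0]
  ]
}}

```text
clock: 3.0
position: [559.4, -44.7, 295.5]
ee_rot: [0.993, 0.112, 0.007, 0.048]
contact_force: [-0.4, 2.1, -0.9]
gripper_width: -0.1
grasp_force: 0.3
```

```bash
python3 -c "
from h import *
here()
# tip inner corner: press on face at radius r
def pr(s,th,r,h=14,t=0): return [0,s*(102.5-r*np.cos(th)-h),83+r*np.sin(th),s*t]
plan([fr(-1,1.7,.05,28,11),fr(-1,1.8,0,28,10),pr(-1,1.95,46),pr(-1,2.15,48),pr(-1,2.3,50),pr(-1,2.45,52),pr(-1,2.6,55),pr(-1,2.75,58),pr(-1,2.9,60),pr(-1,3.05,62)])
cv2.imwrite('pics/m1.png',arm.get_image('side')[:,:,::-1])"
```

```text
tip carton 0.21255256257688515 -95.57656587543832 123.33665983931888 F [-0.399  2.077 -0.943] 3.0
zdir carton [[ 1.    -0.     0.004]
 [-0.     0.995  0.096]
 [-0.004 -0.096  0.995]]
3.0 10 travel [[0.0, 15.0, -1.0], [0.0, 30.0, 1.0], [0.0, 27.0, -1.0], [0.0, 36.0, 3.0], [0.0, 42.0, 6.0], [0.0, 49.0, 11.0], [0.0, 55.0, 17.0], [0.0, 61.0, 23.0], [0.0, 65.0, 32.0], [0.0, 68.0, 41.0]] 
dr [[0.046, -0.004, 0.0], [0.096, -0.004, 0.0], [0.096, -0.004, 0.0], [0.096, -0.004, 0.0], [0.096, -0.004, 0.0], [0.096, -0.004, 0.0], [0.096, -0.004, 0.0], [0.096, -0.004, 0.0], [0.096, -0.004, 0.0], [0.096, -0.004, 0.0]]
```

View pics/m1.png

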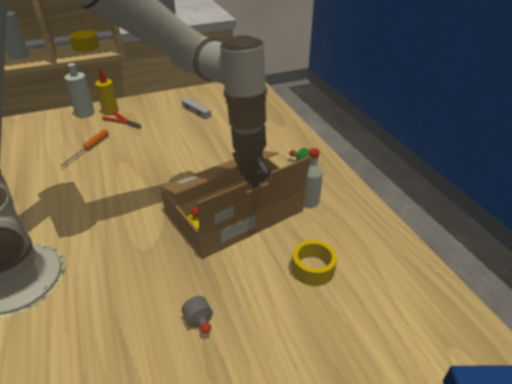

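The right flap now stands straight up with the fingers behind it at about (258,170), so I'll press on.

>>> {"method": "move_arm", "body": {
  "fingers": [0,0,0,0,0,0,0,0,0,0],
  "travel": [
    [0,14,-1],
    [0,24,0],
    [0,30,0],
    [0,36,3],
    [0,42,6],
    [0,49,11],
    [0,55,17],
    [0,61,23],
    [0,65,32],
    [0,68,42]
  ],
  "dr": [
    [0.046,0,0],
    [0.096,0,0],
    [0.096,0,0],
    [0.096,0,0],
    [0.096,0,0],
    [0.096,0,0],
    [0.096,0,0],
    [0.096,0,0],
    [0.096,0,0],
    [0.096,0,0]
  ]
}}

```text
clock: 4.05
position: [575.4, -114.8, 258.1]
ee_rot: [0.994, 0.112, 0.001, 0.001]
contact_force: [-0.4, -0.3, 1.4]
gripper_width: 0.1
grasp_force: 0.2
```

```bash
python3 -c "
from h import *
here()"
```

```text
tip carton -0.12484762125242099 -151.32402338826805 85.11512642359543 F [-0.375 -0.327  1.412] 4.05
zdir carton [[ 1.    -0.     0.001]
 [ 0.     1.     0.003]
 [-0.001 -0.003  1.   ]]
```

>>> {"method": "move_arm", "body": {
  "fingers": [0,0,0,0,0,0,0,0],
  "travel": [
    [0,-3,6],
    [0,-3,12],
    [0,-3,18],
    [0,-3,20],
    [0,-3,20],
    [0,-3,-30],
    [0,-20,-80],
    [0,-60,-100]
  ],
  "dr": [
    [0,0,0],
    [0,0,0],
    [0,0,0],
    [0,0,0],
    [0,0,0],
    [0,0,0],
    [0,0,0],
    [0,0,0]
  ]
}}

```text
clock: 4.85
position: [563.0, -56.6, 363.6]
ee_rot: [0.994, 0.11, 0.005, 0.002]
contact_force: [1.2, -0.0, 0.9]
gripper_width: -0.0
grasp_force: 0.0
```

```bash
python3 -c "
from h import *
here()
plan([fr(1,.41,.45,-45,25)]*2+[fr(1,.41,.45,30,22)])"
```

```text
tip carton 2.1133481864821775 -92.21139358752714 190.58402291317913 F [ 1.181 -0.021  0.89 ] 4.85
zdir carton [[ 1.    -0.003  0.009]
 [ 0.003  1.     0.005]
 [-0.009 -0.005  1.   ]]
4.85 3 travel [[-1.0, -12.0, 67.0], [-1.0, -12.0, 67.0], [-2.0, -47.0, 133.0]] 
dr [[0.455, -0.01, -0.001], [0.455, -0.01, -0.001], [0.455, -0.01, -0.001]]
```

>>> {"method": "move_arm", "body": {
  "fingers": [0,0,0,0,0,0,0,0,0],
  "travel": [
    [0,-6,20],
    [-1,-12,40],
    [-1,-12,60],
    [-1,-12,67],
    [-1,-12,67],
    [-2,-30,100],
    [-2,-47,133],
    [-2,-47,133],
    [-2,-47,133]
  ],
  "dr": [
    [0.14,0,0],
    [0.28,-0.005,0],
    [0.42,-0.01,0],
    [0.455,-0.01,0],
    [0.455,-0.01,0],
    [0.455,-0.01,0],
    [0.455,-0.01,0],
    [0.455,-0.01,0],
    [0.455,-0.01,0]
  ]
}}

```text
clock: 5.75
position: [550.0, -10.3, 226.3]
ee_rot: [0.968, 0.11, -0.029, -0.222]
contact_force: [0.5, -0.3, 0.3]
gripper_width: -0.0
grasp_force: 0.0
```

```bash
python3 -c "
from h import *
here()
plan([fr(1,th,.45-.35*max(0,(th-.8))/.8,28,13) for th in np.linspace(.45,1.6,10)])"
```

```text
tip carton -3.4332764566110754 32.02287455319769 70.54344203096784 F [ 0.492 -0.345  0.259] 5.75
zdir carton [[ 1.    -0.    -0.009]
 [-0.004  0.9   -0.436]
 [ 0.008  0.436  0.9  ]]
5.75 10 travel [[2.0, -12.0, -8.0], [2.0, -19.0, -13.0], [2.0, -27.0, -18.0], [2.0, -38.0, -21.0], [2.0, -55.0, -23.0], [2.0, -72.0, -24.0], [2.0, -89.0, -23.0], [2.0, -106.0, -21.0], [2.0, -123.0, -17.0], [2.0, -139.0, -11.0]] 
dr [[-0.001, 0.009, -0.0], [-0.001, 0.009, -0.0], [-0.001, 0.009, -0.0], [-0.015, 0.009, 0.0], [-0.071, 0.009, 0.0], [-0.127, 0.009, 0.001], [-0.183, 0.009, 0.001], [-0.239, 0.009, 0.001], [-0.295, 0.009, 0.001], [-0.351, 0.009, 0.002]]
```

>>> {"method": "move_arm", "body": {
  "fingers": [0,0,0,0,0,0,0,0,0,0],
  "travel": [
    [2,-12,-8],
    [2,-19,-13],
    [2,-27,-18],
    [2,-38,-21],
    [2,-55,-23],
    [2,-72,-24],
    [2,-89,-23],
    [2,-106,-21],
    [2,-123,-17],
    [2,-139,-11]
  ],
  "dr": [
    [0,0.009,0],
    [0,0.009,0],
    [0,0.009,0],
    [-0.015,0.009,0],
    [-0.07,0.009,0],
    [-0.127,0.009,0],
    [-0.183,0.009,0],
    [-0.239,0.009,0],
    [-0.295,0.009,0],
    [-0.35,0.009,0]
  ]
}}

```text
clock: 6.75
position: [525.2, 108.1, 298.6]
ee_rot: [0.992, 0.112, -0.004, -0.05]
contact_force: [0.4, -1.3, -0.1]
gripper_width: 0.2
grasp_force: 0.3
```

```bash
python3 -c "
from h import *
here()
plan([[0,140,85,0]])"
```

```text
tip carton 0.9194409849606515 94.99578962728684 126.47831258764802 F [ 0.442 -1.312 -0.101] 6.75
zdir carton [[ 1.     0.     0.004]
 [ 0.     0.995 -0.101]
 [-0.004  0.101  0.995]]
6.75 1 travel [[-0.0, -58.0, 47.0]] 
dr [[-0.101, -0.004, -0.0]]
```

>>> {"method": "move_arm", "body": {
  "fingers": [0,0,0,0,0,0,0,0,0,0],
  "travel": [
    [0,-14,1],
    [0,-24,3],
    [0,-30,3],
    [0,-36,6],
    [0,-42,9],
    [0,-49,14],
    [0,-55,20],
    [0,-61,26],
    [0,-65,35],
    [0,-68,45]
  ],
  "dr": [
    [-0.046,0,0],
    [-0.1,0,0],
    [-0.1,0,0],
    [-0.1,0,0],
    [-0.1,0,0],
    [-0.1,0,0],
    [-0.1,0,0],
    [-0.1,0,0],
    [-0.1,0,0],
    [-0.1,0,0]
  ]
}}

```text
clock: 7.75
position: [509.2, 178.2, 257.7]
ee_rot: [0.994, 0.112, 0.0, -0.001]
contact_force: [0.2, -0.4, 0.6]
gripper_width: -0.1
grasp_force: 0.2
```

>>> {"method": "move_arm", "body": {
  "fingers": [0,0,0,0,0,0,0,0,0],
  "travel": [
    [0,3,6],
    [0,3,12],
    [0,3,18],
    [0,3,20],
    [0,3,20],
    [0,3,-30],
    [0,3,-80],
    [0,-20,-130],
    [0,-60,-150]
  ],
  "dr": [
    [0,0,0],
    [0,0,0],
    [0,0,0],
    [0,0,0],
    [0,0,0],
    [0,0,0],
    [0,0,0],
    [0,0,0],
    [0,0,0]
  ]
}}

```text
clock: 8.65
position: [496.4, 234.8, 413.9]
ee_rot: [0.994, 0.11, 0.003, -0.003]
contact_force: [1.3, 0.3, -0.2]
gripper_width: 0.1
grasp_force: 0.0
```

Run:
```python
from h import *
here()
t=arm.get_image("top")[120:300,140:340,::-1];s=arm.get_image("side")[130:280,140:340,::-1]
def up(im,u0,v0,k=4):
    im=cv2.resize(cv2.convertScaleAbs(im,alpha=1.5),None,fx=k,fy=k,interpolation=cv2.INTER_CUBIC)
    for i in range(0,im.shape[1],20*k): cv2.putText(im,str(u0+i//k),(i,10),0,.35,(0,255,0))
    for i in range(0,im.shape[0],20*k): cv2.putText(im,str(v0+i//k),(0,i+4),0,.35,(0,255,0))
    return im
cv2.imwrite("pics/t2.png",up(t[:150],140,120));cv2.imwrite("pics/s2.png",up(s,140,130))
```

```text
tip carton 1.597476913536859 208.4158770558838 240.90979699014375 F [ 1.261  0.301 -0.2  ] 8.65
zdir carton [[ 1.    -0.004  0.007]
 [ 0.004  1.    -0.005]
 [-0.007  0.005  1.   ]]
```

View pics/t2.png

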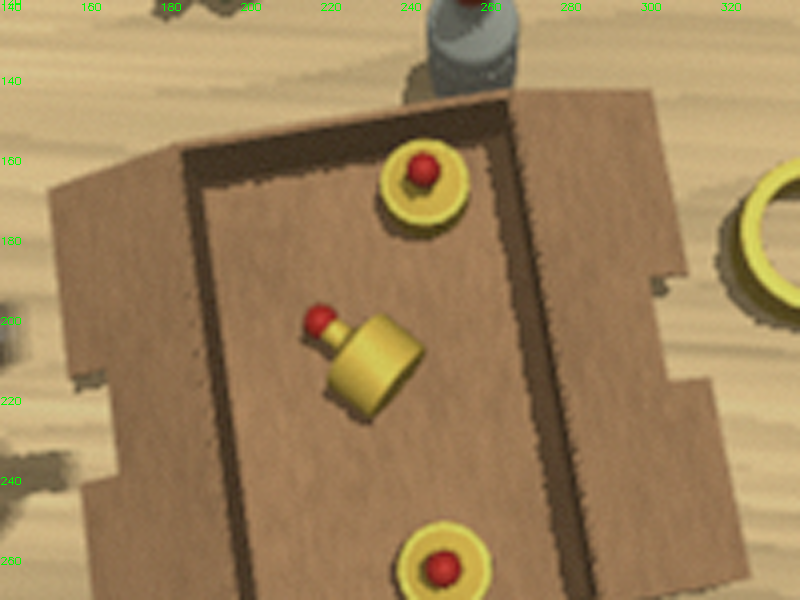

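View pics/s2.png

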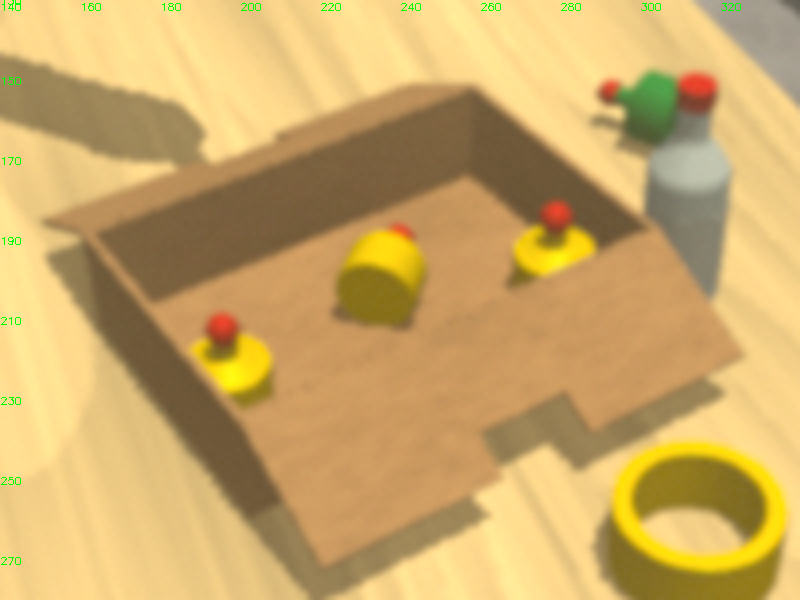

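Both flaps are folded out past level. The fallen bottle has its cap at top-view px (220,200) and its base at about (240,216). oiler_b is at (245,165) and oiler_a at (250,262).

```bash
cat >> h.py <<'E'
def toc(w): d=np.array(w)[:2]-C[:2];return np.array([np.cos(a)*d[0]+np.sin(a)*d[1],-np.sin(a)*d[0]+np.cos(a)*d[1]])
def plan2(W,phi,L=157):
    s=arm.read_state();R0=R.from_quat(s["ee_rot"]);p0=s["position"]
    for w in W:
        Rt=R.from_matrix(B)*R.from_rotvec([0,0,-phi])*R.from_rotvec([0,w[3],0])
        p=world(C,w[:3])-Rt.apply([0,0,L])
        print(R0.inv().apply(p-p0).round().tolist(),(R0.inv()*Rt).as_rotvec().round(3).tolist())
    print(s["clock"],s["joints"])
E
python3 - <<'E'
from h import *
cap=ray("top",(220,200.3),33);base=ray("top",(239.6,216.3),33);sh=ray("top",(228.7,206.2),33)
cc,cb,cs=map(toc,(cap,base,sh));d=cc-cb;phi=np.arctan2(d[1],d[0])
print("cap",cc,"base",cb,"sh",cs,"len",np.hypot(*d),"phi",phi,np.arctan2(*(cc-cs)[::-1]))
print("side check cap",proj("side",cap),"picked (240,188)")
print("b",toc(ray("top",(245.7,162),67)),"a",toc(ray("top",(250.5,262),67)))
plan2([[*cc,150,0],[*cc,33,0]],phi)
E
```

```text
cap [41.686 35.134] base [-5.597 -6.375] sh [23.541 16.162] len 62.91789063696568 phi 0.7204560647687627 0.8076744323566971
side check cap [[239.388 189.354]] picked (240,188)
b [118.07  -42.557] a [-118.759  -15.48 ]
[39.0, 177.0, 106.0] [-0.003, -0.013, -0.717]
[38.0, 178.0, 223.0] [-0.003, -0.013, -0.717]
8.75 [ 0.743  0.249 -0.165 -0.001 -1.144  1.056]
```

>>> {"method": "move_arm", "body": {
  "fingers": [52,52,52,52,52,52,52],
  "travel": [
    [8,35,20],
    [16,71,42],
    [23,106,64],
    [31,142,85],
    [39,177,106],
    [39,177,106],
    [39,177,106]
  ],
  "dr": [
    [0,0,-0.15],
    [0,0,-0.3],
    [0,0,-0.45],
    [0,0,-0.6],
    [0,0,-0.75],
    [-0.003,-0.013,-0.75],
    [-0.003,-0.013,-0.75]
  ]
}}

```text
clock: 9.45
position: [573.2, 71.1, 301.1]
ee_rot: [0.884, 0.466, -0.007, 0.001]
contact_force: [0.1, 0.0, 0.4]
gripper_width: 51.9
grasp_force: 0.0
```

Run:
```python
from h import *
here(157)
plan2([[41.5,35,33,0]],.75)
```

```text
tip carton 36.830283539358426 29.968379884562506 144.15752616902424 F [0.096 0.012 0.446] 9.45
zdir carton [[ 0.734  0.679 -0.013]
 [-0.679  0.734  0.005]
 [ 0.013  0.005  1.   ]]
[6.0, -1.0, 111.0] [-0.005, 0.013, -0.003]
9.45 [ 0.404  0.402 -0.249  0.004 -0.934  2.135]
```

>>> {"method": "move_arm", "body": {
  "fingers": [52,52,52,52,10,10,10,10,10],
  "travel": [
    [6,-1,40],
    [6,-1,80],
    [6,-1,111],
    [6,-1,111],
    [6,-1,111],
    [6,-1,111],
    [6,-1,111],
    [6,-1,111],
    [6,-1,111]
  ],
  "dr": [
    [-0.005,0.013,0],
    [-0.005,0.013,0],
    [-0.005,0.013,0],
    [-0.005,0.013,0],
    [-0.005,0.013,0],
    [-0.005,0.013,0],
    [-0.005,0.013,0],
    [-0.005,0.013,0],
    [-0.005,0.013,0]
  ]
}}

```text
clock: 10.35
position: [575.9, 77.8, 193.2]
ee_rot: [0.884, 0.468, 0.004, 0.0]
contact_force: [1.3, 4.9, 5.8]
gripper_width: 18.4
grasp_force: 58.8
```

Run:
```python
from h import *
here(157);print(arm.read_state()["gripper_width"])
plan2([[41.5,35,110,0],[35,30,120,.5],[30,30,120,1.0]],.75)
```

```text
tip carton 44.2648420423979 36.97604748394664 36.24941843076823 F [1.308 4.859 5.768] 10.35
zdir carton [[ 0.731  0.682  0.008]
 [-0.682  0.732 -0.001]
 [-0.007 -0.005  1.   ]]
18.35022578173555
[-2.0, 1.0, -74.0] [0.005, -0.007, 0.0]
[-85.0, -0.0, -65.0] [0.005, 0.493, 0.001]
[-146.0, -4.0, -13.0] [0.004, 0.993, 0.003]
10.35 [ 0.413  0.542 -0.346  0.    -0.675  2.132]
```

>>> {"method": "move_arm", "body": {
  "fingers": [10,10,10,10,10,10,10,10,10,10],
  "travel": [
    [0,0,-20],
    [-2,0,-45],
    [-2,0,-74],
    [-20,0,-75],
    [-45,0,-75],
    [-65,0,-70],
    [-85,0,-65],
    [-85,0,-65],
    [-85,0,-65],
    [-85,0,-65]
  ],
  "dr": [
    [0,0,0],
    [0,0,0],
    [0,0,0],
    [0,0.12,0],
    [0,0.24,0],
    [0,0.36,0],
    [0,0.49,0],
    [0,0.49,0],
    [0,0.49,0],
    [0,0.49,0]
  ]
}}

```text
clock: 11.35
position: [527.0, 6.8, 255.8]
ee_rot: [0.857, 0.455, 0.214, -0.113]
contact_force: [0.1, -0.6, -1.3]
gripper_width: 18.6
grasp_force: 58.8
```

Run:
```python
from h import *
here(157);s=arm.read_state();print(s["joints"],s["gripper_width"])
im=arm.get_image("side")[100:250,140:340,::-1]
t=arm.get_image("top")[120:270,140:340,::-1]
cv2.imwrite("pics/s3.png",cv2.resize(cv2.convertScaleAbs(np.hstack([im,t]),alpha=1.5),(800,300),interpolation=cv2.INTER_CUBIC))
plan2([[35,30,120,1.0],[30,30,110,1.25]],.75)
```

```text
tip carton 33.577383620976235 28.655354083064083 117.2403639835872 F [ 0.099 -0.64  -1.348] 11.35
zdir carton [[ 0.645  0.682  0.344]
 [-0.603  0.731 -0.32 ]
 [-0.47  -0.001  0.883]]
[ 0.188  0.352 -0.297 -0.584 -0.646  2.781] 18.623571750754163
[-74.0, 0.0, 18.0] [-0.0, 0.51, 0.002]
[-114.0, -3.0, 48.0] [-0.001, 0.76, 0.002]
11.45 [ 0.189  0.352 -0.297 -0.586 -0.646  2.782]
```

View pics/s3.png

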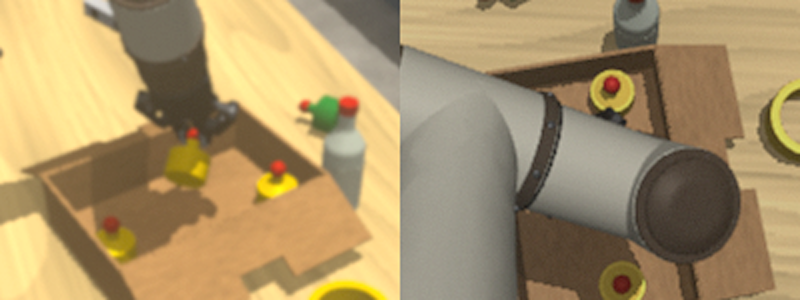

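Run:
```python
from h import *
c=np.array([33.6,28.7,117.2]);w=np.array([.73,.68,0])
print("cap",proj("side",world(C,c)))
for e in(.3,.49,.8,1.1,1.4,1.57): print(e,proj("side",world(C,c-44*(np.cos(e)*w+[0,0,np.sin(e)]))),proj("side",world(C,c-62*(np.cos(e)*w+[0,0,np.sin(e)]))))
plan2([[36,28,122,.5],[36,28,122,.9],[36,28,122,1.1]],.1)
```

```text
cap [[237.306 166.365]]
0.3 [[233.335 179.804]] [[231.659 185.472]]
0.49 [[233.758 181.466]] [[232.276 187.775]]
0.8 [[234.702 182.94 ]] [[233.633 189.749]]
1.1 [[235.83  182.842]] [[235.234 189.5  ]]
1.4 [[237.063 181.303]] [[236.966 187.248]]
1.57 [[237.766 179.853]] [[237.948 185.182]]
[15.0, -43.0, 3.0] [-0.309, 0.009, 0.574]
[-37.0, -72.0, 21.0] [-0.419, 0.395, 0.505]
[-62.0, -82.0, 38.0] [-0.472, 0.588, 0.464]
11.45 [ 0.189  0.352 -0.297 -0.586 -0.646  2.782]
```

>>> {"method": "move_arm", "body": {
  "fingers": [10,10,10,10,10,10,10,10],
  "travel": [
    [3,-9,0],
    [6,-17,0],
    [9,-26,1],
    [12,-35,2],
    [15,-43,3],
    [15,-43,3],
    [15,-43,3],
    [15,-43,3]
  ],
  "dr": [
    [-0.06,0,0.115],
    [-0.12,0,0.23],
    [-0.18,0.005,0.345],
    [-0.25,0.007,0.46],
    [-0.309,0.009,0.574],
    [-0.309,0.009,0.574],
    [-0.309,0.009,0.574],
    [-0.309,0.009,0.574]
  ]
}}

```text
clock: 12.25
position: [505.4, 37.2, 267.7]
ee_rot: [0.957, 0.159, 0.237, -0.047]
contact_force: [-0.3, -0.3, -1.1]
gripper_width: 18.5
grasp_force: 58.9
```

Run:
```python
from h import *
here(157);s=arm.read_state();print(s["joints"],s["gripper_width"])
plan2([[36,28,122,.8],[36,28,122,1.1],[36,28,122,1.25]],.1)
```

```text
tip carton 38.09196843476298 22.966029475057134 128.99843195932652 F [-0.331 -0.258 -1.134] 12.25
zdir carton [[ 0.879  0.109  0.464]
 [-0.09   0.994 -0.064]
 [-0.469  0.015  0.883]]
[ 0.397  0.277 -0.646  0.103 -0.161  1.407] 18.54315129888096
[-53.0, -8.0, 13.0] [-0.018, 0.312, -0.001]
[-95.0, -8.0, 34.0] [-0.018, 0.612, -0.004]
[-113.0, -7.0, 49.0] [-0.017, 0.762, -0.005]
12.25 [ 0.397  0.277 -0.646  0.103 -0.161  1.407]
```

Run:
```python
from h import *
plan2([[15,10,140,.1]],.1)
```

```text
[43.0, 8.0, -10.0] [-0.017, -0.388, 0.005]
12.25 [ 0.397  0.277 -0.646  0.103 -0.161  1.407]
```

>>> {"method": "move_arm", "body": {
  "fingers": [10,10,10,10,10],
  "travel": [
    [14,3,-6],
    [28,6,-12],
    [43,8,-10],
    [43,8,-10],
    [43,8,-10]
  ],
  "dr": [
    [-0.005,-0.13,0],
    [-0.01,-0.26,0],
    [-0.017,-0.388,0],
    [-0.017,-0.388,0],
    [-0.017,-0.388,0]
  ]
}}

```text
clock: 12.75
position: [540.0, 39.1, 296.1]
ee_rot: [0.985, 0.162, 0.051, -0.009]
contact_force: [-1.4, 0.7, -1.4]
gripper_width: 18.6
grasp_force: 58.9
```

Run:
```python
from h import *
here(157);s=arm.read_state();print(s["joints"],s["gripper_width"])
plan2([[-5,-15,150,.1]],-1.1)
```

```text
tip carton 15.472459804150722 8.819833845265219 139.93216719239228 F [-1.393  0.745 -1.43 ] 12.75
zdir carton [[ 0.99   0.101  0.103]
 [-0.101  0.995 -0.011]
 [-0.103  0.001  0.995]]
[ 0.373  0.332 -0.379  0.006 -0.756  1.519] 18.59666157679389
[-11.0, 7.0, -11.0] [-0.123, -0.002, 1.195]
12.75 [ 0.373  0.332 -0.379  0.006 -0.756  1.519]
```

>>> {"method": "move_arm", "body": {
  "fingers": [10,10,10,10,10,10,10,10,10,10],
  "travel": [
    [-2,1,-2],
    [-4,2,-4],
    [-6,3,-6],
    [-8,4,-8],
    [-10,6,-10],
    [-11,7,-11],
    [-11,7,-11],
    [-11,7,-11],
    [-11,7,-11],
    [-11,7,-11]
  ],
  "dr": [
    [-0.015,0,0.15],
    [-0.03,0,0.3],
    [-0.045,0,0.44],
    [-0.06,0,0.59],
    [-0.08,0,0.74],
    [-0.09,0,0.89],
    [-0.105,0,1.04],
    [-0.123,0,1.195],
    [-0.123,0,1.195],
    [-0.123,0,1.195]
  ]
}}

```text
clock: 13.75
position: [530.1, 28.1, 306.2]
ee_rot: [0.905, -0.422, 0.046, 0.022]
contact_force: [-0.2, 0.1, -1.4]
gripper_width: 18.4
grasp_force: 58.9
```

Run:
```python
from h import *
here(157);s=arm.read_state();print(s["joints"],s["gripper_width"])
plan2([[-10,-30,140,.3]],-2.1)
```

```text
tip carton -5.611553915611466 -15.739491492743412 150.01702726329603 F [-0.22   0.101 -1.366] 13.75
zdir carton [[ 0.454 -0.89   0.046]
 [ 0.885  0.456  0.091]
 [-0.102 -0.001  0.995]]
[ 0.38   0.311 -0.429  0.135 -0.804  0.226] 18.44502303727719
[0.0, -29.0, 16.0] [-0.2, 0.181, 0.985]
13.75 [ 0.38   0.311 -0.429  0.135 -0.804  0.226]
```

>>> {"method": "move_arm", "body": {
  "fingers": [10,10,10,10,10,10,10,10,10],
  "travel": [
    [0,-4,0],
    [0,-8,2],
    [0,-12,5],
    [0,-17,8],
    [0,-21,10],
    [0,-25,13],
    [0,-29,16],
    [0,-29,16],
    [0,-29,16]
  ],
  "dr": [
    [-0.03,0.025,0.14],
    [-0.06,0.05,0.28],
    [-0.085,0.077,0.42],
    [-0.115,0.1,0.56],
    [-0.14,0.13,0.7],
    [-0.17,0.155,0.84],
    [-0.2,0.18,0.985],
    [-0.2,0.18,0.985],
    [-0.2,0.18,0.985]
  ]
}}

```text
clock: 14.65
position: [554.0, 45.5, 290.5]
ee_rot: [-0.585, 0.797, -0.088, -0.12]
contact_force: [-0.4, -0.7, -1.3]
gripper_width: 18.6
grasp_force: 58.8
```

Run:
```python
from h import *
here(157);s=arm.read_state();print(s["joints"],s["gripper_width"])
plan2([[-12,-35,130,b] for b in(.5,.7,.9,1.1)],-2.1)
```

```text
tip carton -9.003091945852105 -29.68798327637812 140.474894304395 F [-0.38  -0.672 -1.293] 14.65
zdir carton [[-0.482 -0.864 -0.149]
 [ 0.825 -0.504  0.254]
 [-0.295 -0.001  0.956]]
[ 0.415  0.406 -0.385  0.266 -0.998 -0.889] 18.5583554567197
[-29.0, 0.0, 15.0] [0.001, 0.201, 0.001]
[-59.0, -0.0, 24.0] [0.001, 0.401, 0.001]
[-86.0, -0.0, 39.0] [0.001, 0.601, 0.001]
[-110.0, -0.0, 60.0] [0.0, 0.801, 0.001]
14.65 [ 0.415  0.406 -0.385  0.266 -0.998 -0.889]
```

>>> {"method": "move_arm", "body": {
  "fingers": [10,10,10,10,10,10,10,10,10],
  "travel": [
    [-22,0,11],
    [-44,0,18],
    [-64,0,26],
    [-82,0,37],
    [-97,0,48],
    [-110,0,60],
    [-110,0,60],
    [-110,0,60],
    [-110,0,60]
  ],
  "dr": [
    [0,0.14,0],
    [0,0.28,0],
    [0,0.42,0],
    [0,0.56,0],
    [0,0.68,0],
    [0,0.8,0],
    [0,0.8,0],
    [0,0.8,0],
    [0,0.8,0]
  ]
}}

```text
clock: 15.55
position: [580.9, 128.4, 202.4]
ee_rot: [-0.503, 0.689, -0.307, -0.421]
contact_force: [-0.6, 0.3, -1.4]
gripper_width: 18.4
grasp_force: 58.9
```

Run:
```python
from h import *
here(157);s=arm.read_state();print(s["joints"],s["gripper_width"])
im=arm.get_image("side")[100:250,140:340,::-1]
t=arm.get_image("top")[120:270,140:340,::-1]
cv2.imwrite("pics/s4.png",cv2.resize(cv2.convertScaleAbs(np.hstack([im,t]),alpha=1.5),(800,300),interpolation=cv2.INTER_CUBIC))
plan2([[-12,-38,z,1.1] for z in(100,80,68)],-2.1)
```

```text
tip carton -11.849706976215394 -35.321755743526616 130.59293118578483 F [-0.585  0.287 -1.403] 15.55
zdir carton [[-0.233 -0.861 -0.452]
 [ 0.394 -0.508  0.766]
 [-0.889  0.001  0.457]]
[ 0.564  0.707 -0.38   0.611 -1.482 -1.267] 18.40454482646033
[-27.0, -1.0, 16.0] [0.003, 0.004, -0.003]
[-45.0, -1.0, 25.0] [0.003, 0.004, -0.003]
[-55.0, -1.0, 31.0] [0.003, 0.004, -0.003]
15.65 [ 0.564  0.707 -0.38   0.612 -1.483 -1.267]
```

View pics/s4.png

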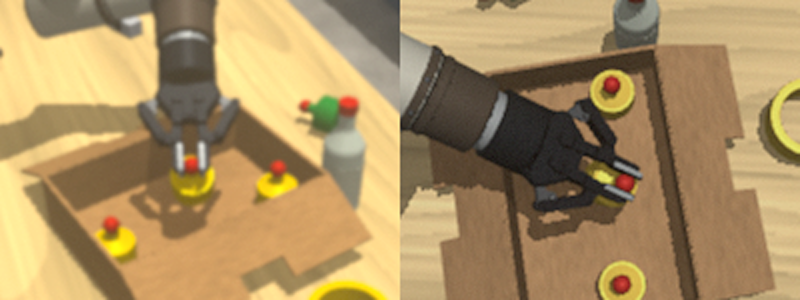

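Bottle is held by its cap at side crop (192,165), nearly upright with about 0.3–0.4 rad of lean. Lowering it.

>>> {"method": "move_arm", "body": {
  "fingers": [10,10,10,10,10],
  "travel": [
    [-16,-1,9],
    [-32,-1,18],
    [-46,-1,26],
    [-46,-1,26],
    [-46,-1,26]
  ],
  "dr": [
    [0,0,0],
    [0,0,0],
    [0,0,0],
    [0,0,0],
    [0,0,0]
  ]
}}

```text
clock: 16.15
position: [580.5, 125.8, 146.9]
ee_rot: [-0.503, 0.688, -0.308, -0.424]
contact_force: [-1.6, -0.6, 1.2]
gripper_width: 18.7
grasp_force: 59.0
```

>>> {"method": "move_arm", "body": {
  "fingers": [10,10],
  "travel": [
    [-2,0,1],
    [-4,0,2]
  ],
  "dr": [
    [0,0,0],
    [0,0,0]
  ]
}}

```text
clock: 16.35
position: [580.8, 126.0, 145.6]
ee_rot: [-0.501, 0.687, -0.31, -0.425]
contact_force: [-2.8, 0.5, 16.1]
gripper_width: 18.5
grasp_force: 59.5
```

Run:
```python
from h import *
here(157)
```

```text
tip carton -13.108819802860735 -38.28319374155618 75.54988822235876 F [-2.751  0.495 16.057] 16.35
zdir carton [[-0.227 -0.861 -0.455]
 [ 0.384 -0.509  0.77 ]
 [-0.895 -0.     0.446]]
```

>>> {"method": "move_arm", "body": {
  "fingers": [10,10,10,10,10],
  "travel": [
    [-1,0,-3],
    [-3,0,-6],
    [-5,0,-9],
    [-7,0,-11],
    [-7,0,-11]
  ],
  "dr": [
    [0,0,0],
    [0,0,0],
    [0,0,0],
    [0,0,0],
    [0,0,0]
  ]
}}

```text
clock: 16.85
position: [584.7, 138.5, 143.6]
ee_rot: [-0.502, 0.688, -0.309, -0.424]
contact_force: [-2.6, 0.4, 7.2]
gripper_width: 18.5
grasp_force: 59.5
```

Run:
```python
from h import *
here(157)
im=arm.get_image("side")[140:215,190:290,::-1]
t=arm.get_image("top")[170:245,210:310,::-1]
cv2.imwrite("pics/s5.png",cv2.resize(cv2.convertScaleAbs(np.hstack([im,t]),alpha=1.5),(800,300),interpolation=cv2.INTER_CUBIC))
```

```text
tip carton -6.355592255481968 -26.672763853990098 72.9770820967379 F [-2.551  0.37   7.209] 16.85
zdir carton [[-0.229 -0.861 -0.455]
 [ 0.387 -0.509  0.769]
 [-0.893 -0.     0.45 ]]
```

View pics/s5.png

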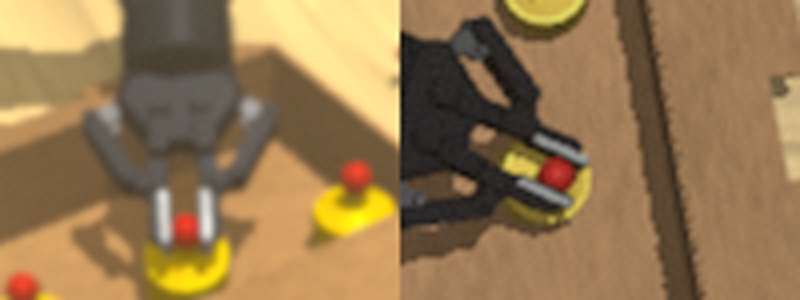

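Releasing now. The cap is centred between the fingers at top crop (557,172), and the lean is small enough for the bottle to settle on its base.

>>> {"method": "move_arm", "body": {
  "fingers": [24,30,45,60,60,60,60,60,60,60],
  "travel": [
    [0,0,0],
    [0,0,0],
    [0,0,0],
    [0,0,0],
    [0,0,0],
    [0,0,0],
    [0,0,0],
    [0,0,0],
    [0,0,0],
    [0,0,0]
  ],
  "dr": [
    [0,0,0],
    [0,0,0],
    [0,0,0],
    [0,0,0],
    [0,0,0],
    [0,0,0],
    [0,0,0],
    [0,0,0],
    [0,0,0],
    [0,0,0]
  ]
}}

```text
clock: 17.95
position: [585.1, 138.7, 142.5]
ee_rot: [-0.503, 0.688, -0.308, -0.422]
contact_force: [0.6, -0.4, 0.5]
gripper_width: 60.1
grasp_force: 0.0
```

>>> {"method": "move_arm", "body": {
  "fingers": [60,60,60,60,60,60,60,60,60,60],
  "travel": [
    [0,0,-15],
    [0,0,-30],
    [3,0,-50],
    [8,0,-70],
    [15,0,-95],
    [40,0,-130],
    [80,0,-160],
    [110,0,-190],
    [140,0,-220],
    [140,0,-220]
  ],
  "dr": [
    [0,0,0],
    [0,0,0],
    [0,0,0],
    [0,0,0],
    [0,0,0],
    [0,0,0],
    [0,0,0],
    [0,0,0],
    [0,0,0],
    [0,0,0]
  ]
}}

```text
clock: 18.95
position: [625.7, 267.8, 375.0]
ee_rot: [-0.504, 0.691, -0.31, -0.416]
contact_force: [0.0, 0.4, -0.5]
gripper_width: 60.2
grasp_force: 0.0
```

Run:
```python
from h import *
here(157)
for n in("top","side"):
    im=arm.get_image(n);h=cv2.cvtColor(im,cv2.COLOR_RGB2HSV)
    red=(((h[...,0]<6)|(h[...,0]>174))&(h[...,1]>170)&(h[...,2]>60)).astype(np.uint8)
    yel=((h[...,0]>20)&(h[...,0]<32)&(h[...,1]>190)&(h[...,2]>90)).astype(np.uint8)
    for k,m in(("red",red),("yel",yel)):
        q,_,st,c=cv2.connectedComponentsWithStats(m)
        print(n,k,[(c[i].round(1).tolist(),st[i,2:].tolist()) for i in range(1,q) if st[i,4]>12])
for n in("top",):
    for cc in([-12,-40],[-118.8,-15.5],[118,-42.6]):
        print(cc,[proj(m,world(C,[*cc,z])).round(1).tolist() for m in("top","side") for z in(67,41)])
```

```text
tip carton 64.00540901160872 90.50158923960498 302.34827050690353 F [ 0.039  0.352 -0.529] 18.95
zdir carton [[-0.241 -0.863 -0.444]
 [ 0.395 -0.505  0.767]
 [-0.886  0.009  0.463]]
top red [([257.5, 114.0], [10, 11, 93]), ([181.1, 115.8], [7, 7, 35]), ([245.4, 161.9], [8, 7, 45]), ([241.2, 211.0], [8, 7, 47]), ([250.3, 261.7], [8, 8, 52]), ([376.8, 297.1], [7, 9, 45])]
top yel []
side red [([101.7, 76.0], [5, 12, 35]), ([121.0, 118.2], [12, 9, 29]), ([314.1, 151.2], [7, 6, 32]), ([279.0, 182.8], [5, 5, 19]), ([235.8, 193.5], [5, 4, 18]), ([195.0, 210.9], [5, 5, 20]), ([205.3, 326.3], [7, 8, 38])]
side yel [([82.4, 34.4], [25, 8, 161]), ([107.2, 95.1], [21, 35, 376]), ([277.4, 192.1], [20, 13, 168]), ([236.3, 205.3], [21, 20, 282]), ([199.2, 221.4], [20, 17, 204]), ([314.4, 260.9], [43, 44, 997])]
[-12, -40] [[[253.4, 214.6]], [[253.6, 216.1]], [[237.3, 201.4]], [[237.6, 209.2]]]
[-118.8, -15.5] [[[250.5, 262.0]], [[250.7, 262.2]], [[195.3, 211.9]], [[196.2, 219.8]]]
[118, -42.6] [[[245.7, 162.0]], [[246.1, 165.0]], [[279.0, 184.2]], [[278.7, 191.8]]]
```

Run:
```python
from h import *
for t,s in(((241.2,211),(235.8,193.5)),((245.4,161.9),(279,182.8)),((250.3,261.7),(195,210.9))):
    r=least_squares(lambda p:np.r_[proj("top",p)[0]-t,proj("side",p)[0]-s],[540,30,60]);print(toc(r.x),r.x[2],r.fun)
im=arm.get_image("top");h=cv2.cvtColor(im,cv2.COLOR_RGB2HSV)
for sl in((196,226),(248,276)):
    m=((h[...,0]>20)&(h[...,0]<34)&(h[...,1]>130)&(h[...,2]>60)).astype(np.uint8);m[:sl[0]]=0;m[sl[1]:]=0;m[:,:215]=0;m[:,275:]=0
    x,y,w,hh=cv2.boundingRect(m);print(x+w/2,y+hh/2,w,hh,m.sum())
```

```text
[  0.864 -12.973] 68.94188467127712 [-0.005  0.02   0.022 -0.005]
[117.621 -42.014] 71.17766871736963 [ 0.051 -0.175 -0.192  0.058]
[-118.481  -15.019] 69.98570482482152 [-0.045  0.186  0.207 -0.029]
242.0 213.5 24 23 359
251.0 262.5 24 25 379
```

```bash
python3 -c "
from bench import arm
print(arm.job_done())"
```

```text
the job is handed in; nothing more can be done
None
```

Both flaps are folded out past level, the fallen oil bottle stands upright on the carton floor and is released, and I've handed the job in at about 19 s; oiler_a, oiler_b and the glue bottle measure where they started, and the arm never came near the tape roll.

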